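Take the check picture of the uncapped bottle

TASK

Take a check picture of the one bottle on the camera stand that still has no cap: swing the arm until the camera head is straight above that bottle and tilt the head level so that it looks straight down. Then, with the camera left so, press the large button on the control box fully down and let it come back up. Leave the small button alone and do not shift or tip any bottle.

Things in the scene. Friction and masses are not known exactly. Their poses are not given: they have to be found in the camera images.
- stand: fixed aluminium and steel camera stand: a flat three-spoked foot with three pale round bottle rests (dia 82, 12 high), their centres 180 from the post and about 60 degrees apart, and a round post carrying the swivel arm. Origin: under the post's axis, on the table; z up; its -x axis points along the middle spoke, towards the robot at yaw 0
- swivel (a joint): angle of the arm about the vertical post axis, rad, range -1.5 to 1.5; 0: the arm points along the stand's -x axis (middle rest); grows anticlockwise seen from above (towards the stand's -y side). Stiff (0.3 N m), stays where left. Arm: an aluminium bar 18 wide, 16 high, mid-height 187 above the table, ending in a fork 140 wide, 103 to 193 from the axis, that holds the head
- swivel_knob (a point): upright black round grip on the arm, dia 16, standing 45 above the bar (from 195 to 240 above the table), 75 from the post axis; the point is on its axis, 13 below its top. x axis points along the arm back to the post, y across the arm. Fingers that close across the arm are clear of everything
- tilt (a joint): angle of the camera head about the level axis across the fork, rad, range -0.6 to 1.0; 0: level, looking straight down; positive: the outer edge (away from the post) is raised and the camera can leans towards the post. Stiff (0.14 N m), stays where left; either edge can be pushed down
- head_center (a point): centre of the camera head, on its tilt axis, 187 above the table. The head is a grey disc, dia 100, from 12 below to 6 above this point, with a black camera can (dia 36) rising from the disc to 44 above it. z axis: the head's own up (vertical when level), x axis: towards the post when level
- head_outer_edge (a point): point on the disc's upper face 38 from its centre on the side away from the post (turns with the head)
- head_inner_edge (a point): point on the disc's upper face 38 from its centre on the side towards the post, behind the cross-piece of the fork (turns with the head)
- bottle_open: the bottle without a cap: dark glass, dia 52, body 64 high, with a bare narrow pump on top (steel collar dia 22 to 77, thin white stem dia 10 to 92), 92 high in all; loose, on one of the three rests. Origin: centre of its underside
- bottle_capped1: capped dark glass bottle standing on a rest: dia 52, body 64 high, topped by a plain black cap dia 37, 96 high in all; loose. Origin: centre of its underside. Not to be disturbed
- bottle_capped2: capped dark glass bottle standing on a rest: dia 52, body 64 high, topped by a plain black cap dia 37, 96 high in all; loose. Origin: centre of its underside. Not to be disturbed
- control_box: fixed grey box 90 (x) by 130 (y) by 45 high with two black push buttons on its top: a large one 25 to the -y side of the middle, a small one 42 to the +y side. Origin: centre of its underside. It stands either left or right of the stand
- big_button (a joint): travel of the large button, m: 0 up, 0.008 fully down; springs back; fully down takes 5 N
- big_button_top (a point): centre of the large button's top face (dia 46), 65 above the table when up; moves with it
- small_button (a joint): travel of the small button, m: 0 up, 0.005 fully down; to be left alone
- small_button_top (a point): centre of the small button's top face (dia 20), 62 above the table
- carton: heavy open cardboard carton 130 by 130 by 70 high with finished capped bottles (tops at 90); fixed bystander, on the other side from the control box. Origin: centre of its underside
Not all that is in view belongs to the job. Leave any pink look-alike of the control_box alone.

How it is judged (in metres and radians):
On the way, in this order (a step that is already met when the one before it is completed fails the run):
1. the camera head is straight above the uncapped bottle (within 15 mm) and level (within 0.11 rad) (horizontal distance between head_center and bottle_open below 0.015 m and angle between head_center's own z axis and vertical below 0.11 rad and value of joint big_button below 0.004 m), for 0.2 s.
2. with the camera so aimed, the large button is fully down (horizontal distance between head_center and bottle_open below 0.015 m and angle between head_center's own z axis and vertical below 0.11 rad and value of joint big_button above 0.0066 m), for 0.05 s.
At the end, for the whole second after the job is handed in: The camera head is within 15 mm (horizontally) of the uncapped bottle's axis and within 0.11 rad of level, both buttons are up again (within 1.5 mm), and all three bottles stand upright (within 0.1 rad) within 10 mm of where they began (horizontal distance between head_center and bottle_open below 0.015 m and angle between head_center's own z axis and vertical below 0.11 rad and value of joint each of big_button, small_button below 0.0015 m and angle between each of bottle_open, bottle_capped1, bottle_capped2's own z axis and vertical below 0.1 rad and distance of each of bottle_open, bottle_capped1, bottle_capped2 from where it was at the start of the episode below 0.01 m); the robot touches nothing.
It fails at once if the small button is pressed (value of joint small_button above 0.0025 m).
It fails at once if the large button is pressed down while the camera is not above the uncapped bottle and level (value of joint big_button above 0.0055 m and not (horizontal distance between head_center and bottle_open below 0.015 m and angle between head_center's own z axis and vertical below 0.11 rad)).
It fails at once if a bottle is shifted by more than 10 mm or tipped (distance of any of bottle_open, bottle_capped1, bottle_capped2 from where it was at the start of the episode above 0.01 m or angle between any of bottle_open, bottle_capped1, bottle_capped2's own z axis and vertical above 0.25 rad).
It also fails if it takes over 64 s, if anything falls off the work surface, if the arm or the gripper's body presses on something with over 40 N, if the wrist force passes 120 N, or if a joint passes its speed limit or range.

ROBOT

A 7-joint arm with a two-finger parallel gripper is mounted at the origin on the work surface. World frame = base frame: x ahead of the robot, y to its left, z up, the work surface at z = 0. Lengths are in mm, angles in rad, forces in N, time in s.
With the tool pointing down it reaches from about 400 to 875 mm from the base axis. Payload 4.4 kg.
Tool frame: the origin (TCP) lies at the very end of the fingers, on their centre line; the grasp point (between the pads) lies 19 mm behind it; z points along the fingers, y is the line along which they close (so a half turn about z gives the same grasp; the last joint's range is limited). The gripper opens to 85 mm and grips with 20 to 120 N. Pads are 22 mm wide; open, the fingers measure 114 mm over their backs; the gripper's body (76 mm by 85 mm) begins 54 mm behind the grasp point. The pads swing forward as they close: fully open they stand 13 mm farther back than shut.
Start: joints at [-1.346, 0.628, 0.038, 1.517, -0.027, 0.996, -0.02], TCP at [186.343, 622.731, 231.313] pointing down, gripper open.
Joint ranges: [-3.06, 3.06], [-0.37, 2.12], [-1.25, 1.32], [0.18, 2.47], [-1.1, 4.24], [0.23, 1.98], [-2.94, 2.94]. Speed limits (rad/s): [2.57, 2.57, 3.14, 3.14, 3.14, 3.14, 3.14].

INTERFACE

Orientations are given as [roll, pitch, yaw] about the fixed x, y, z axes, in that order (R = Rz(yaw) Ry(pitch) Rx(roll)).
In Python, from cell import status, get_image, ctrl, models gives the robot as it stands.
- The arm moves only by the shell command python3 -m handwheel 'ROWS' [OPENING]. ROWS is JSON, a list of rows, each an object with "delta_pos": the shift along the world's x, y, z in cm, a list of three; "yaw": the turn about the world's z in rad. A call has 1 to 10 rows; each row shifts and turns the commanded pose from where the row before left it; what a row does not reach is not made up. A row lasts 1/12 s, in which the tool goes at most 41.7 mm and 7.16 degrees, less where a joint would pass 70% of its speed; a pose out of reach is approached as far as the arm can. A call is refused whole if a number of a shift passes 4.17 or a number of a turn 0.125, either way. A call with a gripper value outside its range is refused whole. OPENING is the opening, from -1 (shut) to 1 (fully open), set as the call begins (- or left out, the last holds). The fingers move at their own pace and stop on an object; the grip force is fixed at half the most. Time passes only in rows, so rows that do not move let the fingers close. It gives the time, the measured TCP pose, the force, the opening and the grip force at its end, in the units of the state.
- status.read_state(): the state, without advancing time (a new reading comes with each control period).
- get_image(name): name is "scene" or "top" or "wrist"; returns a dict with "color" (400x640x3 uint8, red, green, blue), "z_map" (400x640 float32, mm along the optical axis (not along the pixel's ray), 0 where there is no reading), "fx", "fy", "cx", "cy" (pixels), "position" and "rotation" of the camera in the world; the wrist camera has in their place "hand_eye" (4x4, takes a point from camera to tool coordinates, whose origin is the TCP and whose axes are the flange's). Camera axes: x right, y up, looking along -z (the intrinsics and any distortion apply to the point x, -y, -z); pixel columns grow to the right and rows downward; lengths in mm; the calibration is good to about 2 mm. A picture is of the moment at which its call begins: read the wrist's pose just before it.
- ctrl.finish_job(): hands the job in; it is judged then, once.
Trained networks look in a picture, given as the dict that the camera call returned (one of the last four; its "shot" number tells which), for a name from the list of things; names that differ only in an ending like _2 or _b are one class to them, and where a whole thing is asked for, a point or a joint stands for the part that bears it (a point fixed in the world has none). Each returns a list of dicts, best first, with "score" (0 to 1); they miss things now and then, are a little off and sometimes report something else, mostly with a low value. They report only what shows in the picture. A call takes as long as a camera call. They do not tell look-alikes from the thing itself.
- models.boxes_of(picture, name): "rect" ([left, top, right, bottom] in pixels, round what is visible of it).
The state is a dict: "clock": time; "qpos": joint angles; "qd": joint speeds; "tau": joint torques, N m; "eef_pos": TCP position; "tool_rot": TCP orientation; "force": force on the tool from outside, world axes, zero at the start; "torque": the same for the moment, N m; "width": finger opening in mm; "gripper_force": force on a finger pad.
Only numpy, scipy, OpenCV 4.12 (cv2) and the standard library are available. Lean on these libraries where they do the work, as an engineer would, in place of code of your own. Each camera call takes 0.05 s, during which the arm holds its last target. There are 200 camera calls.

## Working session

There is one attempt and no reset: what is moved stays moved. The work goes in short steps, Python scripts to look and compute and a shell command to move; the robot and the scene stay as the last step left them, time stands still between calls to the robot, and variables do not carry over. Pictures are saved under pics/ and viewed, at most 10 in all, crops included, and the job is handed in when it is done.

```bash
mkdir -p pics
cat > h.py <<'E'
import numpy as np, cv2
from cell import status, get_image, ctrl, models
def pts(p,u,v,z=None):
    u=np.asarray(u,float);v=np.asarray(v,float)
    d=p["z_map"][v.astype(int),u.astype(int)] if z is None else z
    c=np.stack([(u-p["cx"])/p["fx"]*d,-(v-p["cy"])/p["fy"]*d,-d],-1)
    return c@np.array(p["rotation"]).T+np.array(p["position"])
def save(p,n,rect=None,s=1):
    im=cv2.cvtColor(p["color"],cv2.COLOR_RGB2BGR)
    if rect: im=im[rect[1]:rect[3],rect[0]:rect[2]]
    cv2.imwrite("pics/"+n,cv2.resize(im,None,fx=s,fy=s,interpolation=cv2.INTER_CUBIC))
E
python3 - <<'E'
from h import *
print(status.read_state())
ims=[]
for n in("scene","top"):
    p=get_image(n); save(p,n+"0.png",s=1.25); np.savez(""+n+"0.npz",**{k:v for k,v in p.items() if k not in("shot",)})
    print(n,{k:v for k,v in p.items() if k not in("color","z_map")})
    for t in("bottle_open","bottle_capped1","control_box","swivel_knob","head_center","big_button","small_button","stand","carton"):
        for r in models.boxes_of(p,t)[:4]:
            x0,y0,x1,y1=r["rect"];u,v=(x0+x1)/2,(y0+y1)/2
            print(t,round(r["score"],2),np.round(r["rect"]),np.round(pts(p,u,v)))
E
```

```text
{'clock': 0.0, 'qpos': array([-1.34577308,  0.62933308,  0.03842196,  1.51836369, -0.02703146,
        0.99627867, -0.02000824]), 'qd': array([ 0.00032506, -0.00070714,  0.00107205, -0.0007048 ,  0.00156962,
       -0.00012043, -0.00032303]), 'tau': array([-1.05464009e-03, -5.63398111e+01,  1.22589670e+00, -1.93452626e+01,
        1.09190232e-02,  1.08587416e-02, -5.39411843e-06]), 'eef_pos': array([186.15713982, 622.13034856, 230.39853745]), 'tool_rot': array([-3.13972670e+00, -1.43460510e-05,  2.85076031e+00]), 'force': array([ 0.01444581, -0.9173474 ,  0.06851559]), 'torque': array([0.01066141, 0.00011586, 0.00072516]), 'gripper_force': 0.0, 'width': 85.61812965071516}
scene {'fx': 440.85499859510105, 'fy': 440.85499859510105, 'cx': 313.74867787334205, 'cy': 203.54269180066927, 'position': array([1054.72847355,  147.13588559,  936.5928005 ]), 'rotation': array([ 0.63704922, -0.0070494 ,  1.81819657]), 'shot': 1}
bottle_open 0.72 [164. 150. 224. 210.] [-1208. -2115. -1326.]
bottle_open 0.66 [248. 184. 306. 229.] [ -602. -1510.  -720.]
bottle_open 0.6 [315. 227. 339. 262.] [ -751. -
[... 1341 characters left out ...]
1628. 2787.]
control_box 0.82 [202. 191. 246. 224.] [2083. 1751. 2910.]
control_box 0.7 [194. 250. 242. 294.] [2050. 1718. 2877.]
swivel_knob 0.89 [301. 102. 372. 188.] [1948. 1616. 2775.]
swivel_knob 0.63 [322. 155. 363. 188.] [1922. 1591. 2749.]
head_center 0.77 [327. 155. 367. 187.] [1922. 1590. 2749.]
big_button 0.69 [221. 204. 235. 217.] [2082. 1750. 2909.]
big_button 0.55 [217. 269. 236. 284.] [2058. 1727. 2886.]
big_button 0.49 [327. 154. 367. 186.] [1912. 1580. 2739.]
small_button 0.54 [195. 273. 202. 278.] [2053. 1721. 2880.]
stand 0.71 [244.  99. 372. 200.] [2236. 1904. 3063.]
stand 0.26 [326. 153. 365. 186.] [1914. 1582. 2741.]
carton 0.58 [407. 192. 466. 250.] [2261. 1929. 3088.]
```

```bash
sed -i 's/c@np.array(p\["rotation"\]).T/Rot.from_euler("xyz",p["rotation"]).apply(c)/; 1a from scipy.spatial.transform import Rotation as Rot' h.py
python3 - <<'E'
from h import *
for n,L in(("scene",dict(bo=(327,244),bc=(379,300),bc2=(249,250),box1=(431,245),box2=(446,186),bb2=(439,173),bb1=(427,233),sb2=(463,181),sb1=(455,238),head=(277,207),carton=(194,181))),("top",dict(bo=(306,185),bc=(255,147),bc2=(364,160),bb1=(228,210),bb2=(226,276),sb=(198,275),head=(347,171),carton=(436,221)))):
    p=dict(np.load(n+"0.npz"))
    for k,(u,v) in L.items(): print(n,k,np.round(pts(p,u,v)))
E
```

```text
scene bo [539.  54.  75.]
scene bc [644. 191.  74.]
scene bc2 [ 602. -110.   83.]
scene box1 [467. 288.  52.]
scene box2 [275. 310.  48.]
scene bb2 [255. 285.  70.]
scene bb1 [450. 273.  72.]
scene sb2 [260. 349.  63.]
scene sb1 [444. 338.  68.]
scene head [566. -47. 220.]
scene carton [ 429. -323.   56.]
top bo [510.  44.  75.]
top bc [615. 187. 106.]
top bc2 [ 559. -111.  186.]
top bb1 [440. 270.  70.]
top bb2 [252. 274.  67.]
top sb [256. 353.  65.]
top head [527. -65. 201.]
top carton [ 404. -352.    2.]
```

View pics/scene0.png

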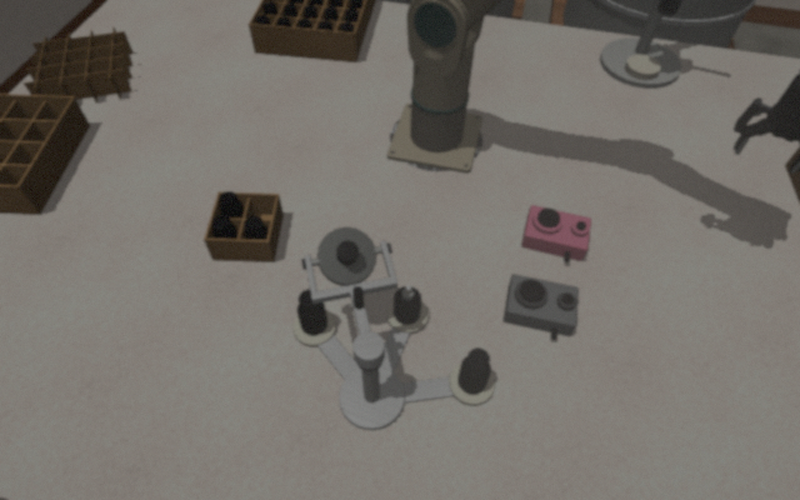

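View pics/top0.png

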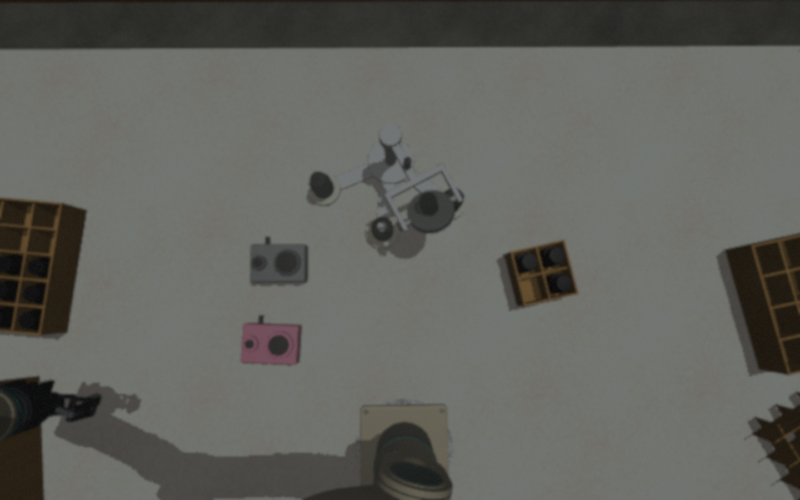

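Run:
```python
from h import *
V,U=np.mgrid[0:400,0:640]
for n in("scene","top"):
    p=dict(np.load(n+"0.npz")); P=pts(p,U.ravel(),V.ravel()); ok=p["z_map"].ravel()>0
    col=p["color"].reshape(-1,3).astype(int); g=col.max(1)
    def q(name,x,y,z,dark=None):
        m=ok&(P[:,0]>x[0])&(P[:,0]<x[1])&(P[:,1]>y[0])&(P[:,1]<y[1])&(P[:,2]>z[0])&(P[:,2]<z[1])
        if m.sum(): 
            a=P[m]; print(n,name,m.sum(),"mean",a.mean(0).round(1),"min",a.min(0).round(),"max",a.max(0).round())
    q("capL top",(570,690),(140,240),(100,115))
    q("capR top",(540,650),(-150,-60),(100,115))
    q("capR body",(540,650),(-150,-60),(20,98))
    q("open top",(480,570),(10,90),(92,110))
    q("open body",(480,570),(10,90),(18,74))
    q("bigbtn",(400,490),(245,298),(60,80))
    q("box top",(380,520),(220,380),(38,56))
    q("pinkbtn",(210,300),(240,310),(55,80))
    q("post/knob >200",(600,800),(-100,100),(198,300))
    q("bar 175-200",(540,800),(-150,100),(170,200))
    q("can",(480,620),(-120,0),(205,260))
    q("foot",(640,800),(-60,100),(3,30))
p=dict(np.load("scene0.npz")); a=cv2.cvtColor(p["color"][150:350,220:420],cv2.COLOR_RGB2BGR)
a=cv2.convertScaleAbs(a,alpha=1.8);cv2.imwrite("pics/c1.png",cv2.resize(a,(600,600),interpolation=cv2.INTER_CUBIC))
```

```text
scene capL top 248 mean [629.4 191.  107.8] min [610. 173. 100.] max [646. 209. 112.]
scene capR top 145 mean [ 591.4 -121.6  106.9] min [ 569. -136.  100.] max [ 605. -102.  111.]
scene capR body 452 mean [ 601.8 -110.7   61. ] min [ 571. -143.   20.] max [613. -92.  98.]
scene open top 27 mean [522.2  46.6 101.5] min [516.  42.  93.] max [526.  52. 107.]
scene open body 313 mean [537.8  49.9  51.5] min [503.  21.  18.] max [548.  72.  74.]
scene bigbtn 288 mean [446.9 269.   68.4] min [421. 245.  60.] max [473. 292.  73.]
scene box top 1255 mean [452.4 297.2  45.9] min [397. 229.  38.] max [490. 360.  56.]
scene pinkbtn 329 mean [259.8 282.4  64.7] min [231. 254.  55.] max [285. 310.  74.]
scene post/knob >200 634 mean [684.4  17.8 208.4] min [606. -89. 198.] max [722.  49. 242.]
scene bar 175-200 2002 mean [597.7 -37.7 188.8] min [ 540. -127.  170.] max [722.  49. 200.]
scene can 499 mean [534.  -60.3 217.1] min [ 494. -102.  205.] max [570. -32. 234.]
scene foot 2293 mean [701.1  26.2  12.5] min [640. -60.   3.] max [800. 100.  30.]
top capL top 135 mean [626.7 190.1 107.1] min [
[... 280 characters left out ...]
2.] max [523.  49. 107.]
top open body 121 mean [512.5  44.8  63. ] min [494.  21.  21.] max [546.  72.  74.]
top bigbtn 203 mean [442.1 268.4  67.5] min [414. 245.  60.] max [464. 291.  76.]
top box top 978 mean [442.5 296.   45.1] min [398. 229.  38.] max [488. 360.  56.]
top pinkbtn 304 mean [253.  282.3  64.3] min [223. 255.  55.] max [283. 310.  72.]
top post/knob >200 313 mean [682.5  18.  207.6] min [604. -95. 198.] max [719.  48. 243.]
top bar 175-200 1018 mean [596.  -39.3 190.8] min [ 540. -129.  170.] max [704.  48. 200.]
top can 382 mean [528.6 -61.2 216.4] min [ 492. -103.  205.] max [568. -33. 234.]
top foot 845 mean [687.9  35.2  12.1] min [640. -59.   3.] max [800.  97.  29.]
```

View pics/c1.png

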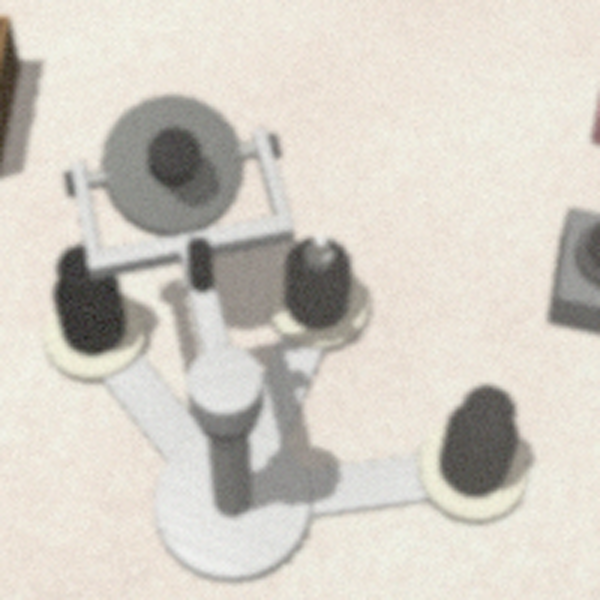

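```bash
cat > head.py <<'E'
from h import *
from scipy.optimize import least_squares
V,U=np.mgrid[0:400,0:640]
def cloud(p):
    P=pts(p,U.ravel(),V.ravel()); return P[p["z_map"].ravel()>0], p["color"].reshape(-1,3)[p["z_map"].ravel()>0].max(1).astype(int)
def head(P,g,c0):
    # disc plane: points near c0, excluding can; c0=(x,y) guess
    d=np.hypot(P[:,0]-c0[0],P[:,1]-c0[1]); m=(d<60)&(P[:,2]>130)&(P[:,2]<250); Q=P[m]
    best=None; rng=np.random.default_rng(0)
    for _ in range(800):
        a=Q[rng.choice(len(Q),3,False)]; n=np.cross(a[1]-a[0],a[2]-a[0]); L=np.linalg.norm(n)
        if L<200: continue
        n/=L; n*=np.sign(n[2])
        if n[2]<.5: continue
        k=np.abs((Q-a[0])@n)<3
        if best is None or k.sum()>best.sum(): best=k
    I=Q[best]; c=I.mean(0); n=np.linalg.svd(I-c)[2][2]; n*=np.sign(n[2]); return c,n,len(I),len(Q),I
E
python3 - <<'E'
from head import *
B=np.array([[628,190.5],[589,-118],[520.7,46.4]])
s=least_squares(lambda c:np.hypot(*(B-c).T)-180,[700,27]);print("post from rests",s.x,s.fun)
for n in("scene","top"):
    p=dict(np.load(n+"0.npz"));P,g=cloud(p)
    m=(P[:,2]>198)&(P[:,2]<230)&(np.hypot(P[:,0]-698,P[:,1]-27)<32)
    print(n,"post",P[m].mean(0).round(1),P[m].min(0).round(),P[m].max(0).round(),np.percentile(P[m][:,2],[10,50,90]).round())
    m=(P[:,2]>222)&(np.hypot(P[:,0]-635,P[:,1]+8)<35)
    print("knob",m.sum(),P[m].mean(0).round(1),P[m].min(0).round(),P[m].max(0).round())
    c,nn,k,N,I=head(P,g,(534,-60)); print("head",c.round(1),nn.round(3),k,N,I.min(0).round(),I.max(0).round())
E
```

```text
post from rests [699.08668213  24.79930216] [ 0.30540103  0.30728848 -0.31027156]
scene post [699.   25.8 203.8] [674.   2. 198.] [722.  49. 207.] [202. 204. 206.]
knob 81 [633.7  -8.8 235.8] [624. -16. 222.] [639.  -2. 242.]
head [541.8 -56.6 191.2] [0.388 0.203 0.899] 1389 1804 [ 494. -113.  168.] [586.  -5. 214.]
top post [695.6  25.2 203.2] [673.   3. 198.] [719.  48. 209.] [201. 203. 206.]
knob 39 [628.4  -9.5 236.3] [622. -16. 223.] [638.  -3. 243.]
head [532.8 -58.2 194.8] [0.385 0.201 0.9  ] 709 1081 [ 492. -113.  169.] [584.  -5. 215.]
```

The middle bottle (scene pixel ~325,243) shows a steel collar and white stem, so it is the open one. The bottles at (250,250) and (379,300) have plain black caps. The grey box at (431,245) is the real one and the pink box at (446,186) is the look-alike.

```bash
python3 -m handwheel '[{"delta_pos":[0,0,3.5],"yaw":0},{"delta_pos":[0,0,3.5],"yaw":0},{"delta_pos":[2.2,-3.15,0],"yaw":0.11},{"delta_pos":[2.2,-3.15,0],"yaw":0.11},{"delta_pos":[2.2,-3.15,0],"yaw":0.11},{"delta_pos":[2.2,-3.15,0],"yaw":0.11},{"delta_pos":[2.2,-3.15,0],"yaw":0.11},{"delta_pos":[2.2,-3.15,0],"yaw":0.11},{"delta_pos":[2.2,-3.15,0],"yaw":0.11},{"delta_pos":[2.2,-3.15,0],"yaw":0}]' 1
python3 -m handwheel '[{"delta_pos":[2.2,-3.15,0],"yaw":0},{"delta_pos":[2.2,-3.15,0],"yaw":0},{"delta_pos":[2.2,-3.15,0],"yaw":0},{"delta_pos":[2.2,-3.15,0],"yaw":0},{"delta_pos":[2.2,-3.15,0],"yaw":0},{"delta_pos":[2.2,-3.15,0],"yaw":0},{"delta_pos":[2.2,-3.15,0],"yaw":0},{"delta_pos":[0,0,0],"yaw":0},{"delta_pos":[0,0,0],"yaw":0}]'
```

```text
clock: 1.83
eef_pos: [363.2, 369.1, 301.6]
tool_rot: [3.141, 0.001, -2.658]
force: [0.9, 0.5, 0.3]
width: 85.6
gripper_force: 0.0
clock: 2.58
eef_pos: [517.6, 147.4, 301.2]
tool_rot: [-3.141, -0.0, -2.668]
force: [0.1, 0.9, 0.2]
width: 85.8
gripper_force: 0.0
```

```bash
python3 -m handwheel '[{"delta_pos":[2.28,-3.13,0],"yaw":0},{"delta_pos":[2.28,-3.13,0],"yaw":0},{"delta_pos":[2.28,-3.13,0],"yaw":0},{"delta_pos":[2.28,-3.13,0],"yaw":0},{"delta_pos":[2.28,-3.13,0],"yaw":0},{"delta_pos":[0,0,0],"yaw":0},{"delta_pos":[0,0,0],"yaw":0},{"delta_pos":[0,0,0],"yaw":0}]'
python3 - <<'E'
from head import *
s=status.read_state();p=get_image("wrist");print(s["eef_pos"],{k:v for k,v in p.items() if k not in("color","z_map")})
T=Rot.from_euler("xyz",s["tool_rot"]).as_matrix();H=np.array(p["hand_eye"])
d=p["z_map"];c=np.stack([(U-p["cx"])/p["fx"]*d,-(V-p["cy"])/p["fy"]*d,-d],-1).reshape(-1,3)
P=(c@H[:3,:3].T+H[:3,3])@T.T+s["eef_pos"]
m=(d.ravel()>0)&(P[:,2]>230)&(P[:,2]<246)&(np.hypot(P[:,0]-632,P[:,1]+9)<25)
print("knob",m.sum(),P[m].mean(0).round(1) if m.any() else "",P[m].min(0).round(),P[m].max(0).round())
save(p,"w1.png")
E
```

```text
clock: 3.25
eef_pos: [629.8, -3.9, 301.0]
tool_rot: [3.139, -0.0, -2.66]
force: [-0.1, -0.1, 0.7]
width: 85.2
gripper_force: 0.0
[629.75076193  -3.94751538 300.98735011] {'fx': 279.3400987306658, 'fy': 279.3400987306658, 'cx': 321.59748634190345, 'cy': 198.4571926576047, 'hand_eye': array([[-5.38805264e-04,  9.64368448e-01,  2.64562290e-01,
         6.69096993e+01],
       [ 9.99999854e-01,  5.07072666e-04,  1.88236596e-04,
        -4.62852325e-01],
       [ 4.73771279e-05,  2.64562353e-01, -9.64368581e-01,
        -1.42915940e+02],
       [ 0.00000000e+00,  0.00000000e+00,  0.00000000e+00,
         1.00000000e+00]]), 'shot': 3}
knob 360 [628.9 -10.3 239.1] [622. -18. 230.] [638.  -2. 242.]
```

View pics/w1.png

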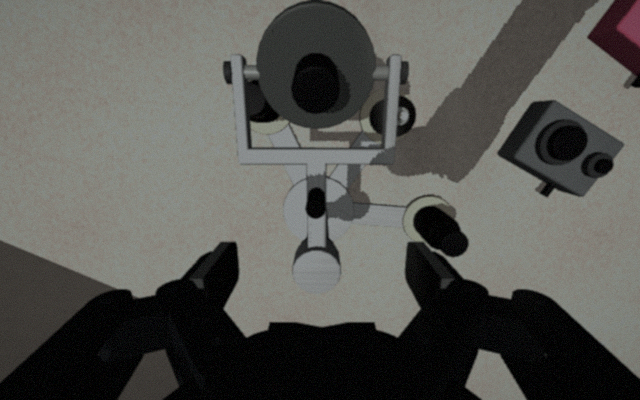

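The wrist picture shows the knob at (316,203), between the fingers. The open bottle's ring-shaped collar is at (392,115) and the grey box is on the right.

```bash
python3 -m handwheel '[{"delta_pos":[0.0,-0.6,-2.4],"yaw":0},{"delta_pos":[0,0,-2.4],"yaw":0},{"delta_pos":[0,0,-2.4],"yaw":0},{"delta_pos":[0,0,-2.2],"yaw":0},{"delta_pos":[0,0,0],"yaw":0},{"delta_pos":[0,0,0],"yaw":0},{"delta_pos":[0,0,0],"yaw":0}]'
python3 -m handwheel '[{"delta_pos":[0,0,0],"yaw":0},{"delta_pos":[0,0,0],"yaw":0},{"delta_pos":[0,0,0],"yaw":0},{"delta_pos":[0,0,0],"yaw":0},{"delta_pos":[0,0,0],"yaw":0},{"delta_pos":[0,0,0],"yaw":0},{"delta_pos":[0,0,0],"yaw":0},{"delta_pos":[0,0,0],"yaw":0},{"delta_pos":[0,0,0],"yaw":0},{"delta_pos":[0,0,0],"yaw":0}]' -0.7
```

```text
clock: 3.88
eef_pos: [631.0, -10.8, 208.9]
tool_rot: [-3.141, 0.002, -2.661]
force: [0.1, -0.1, 0.8]
width: 85.3
gripper_force: 0.0
clock: 4.72
eef_pos: [629.9, -11.2, 207.8]
tool_rot: [3.14, -0.0, -2.662]
force: [-3.3, 3.0, 5.2]
width: 14.6
gripper_force: 58.4
```

```bash
python3 -m handwheel '[{"delta_pos":[-0.19,0.41,0],"yaw":-0.06},{"delta_pos":[-0.17,0.41,0],"yaw":-0.06},{"delta_pos":[-0.14,0.43,0],"yaw":-0.06},{"delta_pos":[-0.12,0.43,0],"yaw":-0.06},{"delta_pos":[-0.09,0.44,0],"yaw":-0.06},{"delta_pos":[-0.07,0.44,0],"yaw":-0.06},{"delta_pos":[-0.04,0.45,0],"yaw":-0.06},{"delta_pos":[-0.01,0.45,0],"yaw":-0.06},{"delta_pos":[0.01,0.45,0],"yaw":-0.06},{"delta_pos":[0.04,0.45,0],"yaw":-0.055}]'
python3 -m handwheel '[{"delta_pos":[0,0,0],"yaw":0},{"delta_pos":[0,0,0],"yaw":0},{"delta_pos":[0,0,0],"yaw":0}]'
cat > chk.py <<'E'
from head import *
for n in("scene","top"):
    p=get_image(n);P,g=cloud(p)
    c,nn,k,N,I=head(P,g,(520.6,46.4)); lo,hi=np.percentile(I,1,0),np.percentile(I,99,0)
    print(n,"disc pts",c.round(1),"n",nn.round(3),k,lo.round(),hi.round(), "mid",((lo+hi)/2).round(1),"sw",np.arctan2(nn[1],nn[0]).round(3),"tilt",np.arccos(nn[2]).round(3))
    C=(P-c)@nn; r=np.hypot(P[:,0]-520.6,P[:,1]-46.4); m=(C>30)&(C<42)&(r<45); 
    if m.any(): print(" can top",m.sum(),P[m].mean(0).round(1),"-> axis pt", (P[m].mean(0)-44*nn).round(1))
    im=p["color"]
E
python3 chk.py
```

```text
clock: 5.55
eef_pos: [620.7, 30.5, 207.8]
tool_rot: [-3.14, -0.004, 3.024]
force: [-7.5, -1.7, 7.9]
width: 14.1
gripper_force: 59.2
clock: 5.8
eef_pos: [620.8, 32.1, 207.8]
tool_rot: [3.141, -0.004, 3.027]
force: [-5.6, 2.0, 8.3]
width: 14.6
gripper_force: 59.2
scene disc pts [511.7  69.7 197.9] n [ 0.433 -0.036  0.901] 487 [479.  45. 175.] [556. 104. 213.] mid [517.6  74.6 194.2] sw -0.083 tilt 0.45
 can top 16 [535.1  55.6 225.6] -> axis pt [516.   57.2 186. ]Traceback (most recent call last):
  File "chk.py", line 4, in <module>
    c,nn,k,N,I=head(P,g,(520.6,46.4)); lo,hi=np.percentile(I,1,0),np.percentile(I,99,0)
               ~~~~^^^^^^^^^^^^^^^^^^
  File "head.py", line 11, in head
    a=Q[rng.choice(len(Q),3,False)]; n=np.cross(a[1]-a[0],a[2]-a[0]); L=np.linalg.norm(n)
        ~~~~~~~~~~^^^^^^^^^^^^^^^^
  File "numpy/random/_generator.pyx", line 864, in numpy.random._generator.Generator.choice
ValueError: a must be a positive integer unless no samples are taken
```

```bash
python3 -m handwheel '[{"delta_pos":[0.02,0.2,0],"yaw":-0.02},{"delta_pos":[0,0,0],"yaw":0},{"delta_pos":[0,0,0],"yaw":0},{"delta_pos":[0,0,0],"yaw":0}]'
python3 -m handwheel '[{"delta_pos":[0,0,0],"yaw":0},{"delta_pos":[0,0,0],"yaw":0},{"delta_pos":[0,0,0],"yaw":0},{"delta_pos":[0,0,0],"yaw":0},{"delta_pos":[0,0,0],"yaw":0},{"delta_pos":[0,0,2.5],"yaw":0},{"delta_pos":[0,0,3],"yaw":0},{"delta_pos":[0,0,3],"yaw":0},{"delta_pos":[0,0,3],"yaw":0}]' 1
python3 -m handwheel '[{"delta_pos":[-2.5,3.2,0],"yaw":0},{"delta_pos":[-2.5,3.2,0],"yaw":0},{"delta_pos":[-2.5,3.2,0],"yaw":0},{"delta_pos":[-2.5,3.2,0],"yaw":0},{"delta_pos":[-2.5,3.2,0],"yaw":0},{"delta_pos":[-2.5,3.2,0],"yaw":0},{"delta_pos":[0,0,0],"yaw":0},{"delta_pos":[0,0,0],"yaw":0},{"delta_pos":[0,0,0],"yaw":0}]' -1
python3 chk.py
```

```text
clock: 6.23
eef_pos: [620.9, 33.2, 207.8]
tool_rot: [-3.141, -0.004, 3.006]
force: [-6.7, 1.0, 7.4]
width: 14.4
gripper_force: 59.2
clock: 6.98
eef_pos: [622.6, 33.2, 323.4]
tool_rot: [-3.141, -0.0, 3.006]
force: [-0.0, 0.7, 0.2]
width: 85.3
gripper_force: 0.0
clock: 7.73
eef_pos: [473.2, 224.9, 322.5]
tool_rot: [-3.141, 0.001, 3.006]
force: [-0.5, -0.2, -0.9]
width: 0.0
gripper_force: 0.0
scene disc pts [522.3  45.1 191.6] n [ 0.43  -0.047  0.902] 1366 [479.  -8. 171.] [563.  98. 212.] mid [521.2  45.2 191.8] sw -0.11 tilt 0.447
 can top 243 [537.5  42.4 226. ] -> axis pt [518.6  44.5 186.3]
top disc pts [513.5  44.3 195. ] n [ 0.434 -0.046  0.9  ] 721 [477.  -6. 171.] [562. 102. 213.] mid [519.7  48.  192.2] sw -0.105 tilt 0.451
 can top 145 [533.9  41.8 226.7] -> axis pt [514.8  43.8 187.1]
```

```bash
python3 -m handwheel '[{"delta_pos":[0.2,-3.5,0],"yaw":0},{"delta_pos":[0.2,-3.5,0],"yaw":0},{"delta_pos":[0.2,-3.5,0],"yaw":0},{"delta_pos":[0.2,-3.5,0],"yaw":0},{"delta_pos":[0.3,-3.5,0],"yaw":0},{"delta_pos":[0,0,-2.5],"yaw":0},{"delta_pos":[0,0,-2.5],"yaw":0},{"delta_pos":[0,0,-2.5],"yaw":0},{"delta_pos":[0,0,-2.0],"yaw":0},{"delta_pos":[0,0,0],"yaw":0}]'
python3 -m handwheel '[{"delta_pos":[0,0,0],"yaw":0},{"delta_pos":[0,0,0],"yaw":0}]'
```

```text
clock: 8.67
eef_pos: [481.5, 48.2, 224.0]
tool_rot: [-3.139, -0.007, 3.002]
force: [-0.7, -1.1, -0.3]
width: -0.0
gripper_force: 0.0
clock: 8.83
eef_pos: [484.9, 49.5, 228.3]
tool_rot: [3.141, 0.002, 3.004]
force: [0.1, 0.6, 0.5]
width: -0.2
gripper_force: 0.0
```

Push down 35 mm to 193 slowly.

```bash
python3 -m handwheel '[{"delta_pos":[0,0,-0.6],"yaw":0},{"delta_pos":[0,0,-0.6],"yaw":0},{"delta_pos":[0,0,-0.5],"yaw":0},{"delta_pos":[0,0,-0.4],"yaw":0},{"delta_pos":[0,0,-0.4],"yaw":0},{"delta_pos":[0,0,-0.4],"yaw":0},{"delta_pos":[0,0,-0.3],"yaw":0},{"delta_pos":[0,0,-0.3],"yaw":0},{"delta_pos":[0,0,0],"yaw":0},{"delta_pos":[0,0,0],"yaw":0}]'
python3 -m handwheel '[{"delta_pos":[0,0,0],"yaw":0},{"delta_pos":[0,0,2.5],"yaw":0},{"delta_pos":[0,0,3],"yaw":0},{"delta_pos":[0,0,3],"yaw":0},{"delta_pos":[-1,3.5,0],"yaw":0},{"delta_pos":[-1,3.5,0],"yaw":0},{"delta_pos":[-1,3.5,0],"yaw":0},{"delta_pos":[-1,3.5,0],"yaw":0},{"delta_pos":[0,3.5,0],"yaw":0},{"delta_pos":[0,3.5,0],"yaw":0}]'
python3 -m handwheel '[{"delta_pos":[0,0,0],"yaw":0},{"delta_pos":[0,0,0],"yaw":0}]'
python3 chk.py
```

```text
clock: 9.67
eef_pos: [483.9, 50.4, 192.1]
tool_rot: [-3.142, 0.0, 3.006]
force: [0.7, 0.3, 0.5]
width: 0.2
gripper_force: 0.0
clock: 10.5
eef_pos: [443.5, 262.2, 277.7]
tool_rot: [3.141, 0.001, 3.006]
force: [-0.3, -0.8, -0.4]
width: -0.4
gripper_force: 0.0
clock: 10.67
eef_pos: [443.6, 262.8, 277.1]
tool_rot: [3.141, 0.001, 3.01]
force: [-0.3, -0.8, -0.5]
width: -0.1
gripper_force: 0.0
scene disc pts [527.2  46.3 193.3] n [-0.045  0.008  0.999] 1057 [475.  -7. 189.] [567. 102. 197.] mid [520.6  47.3 193.1] sw 2.957 tilt 0.046
 can top 214 [519.4  44.6 230.2] -> axis pt [521.4  44.2 186.2]
top disc pts [516.8  44.3 192.1] n [-0.05   0.009  0.999] 905 [472.  -5. 188.] [564. 104. 196.] mid [517.9  49.1 192. ] sw 2.957 tilt 0.051
 can top 153 [515.3  44.4 229.8] -> axis pt [517.5  44.  185.8]
```

Head is aimed and level (about 0.05 rad). Next is the big button of the grey box.

```bash
python3 -m handwheel '[{"delta_pos":[0.1,0.6,-3],"yaw":0},{"delta_pos":[0,0,-3.5],"yaw":0},{"delta_pos":[0,0,-3.5],"yaw":0},{"delta_pos":[0,0,-3.5],"yaw":0},{"delta_pos":[0,0,-3.5],"yaw":0},{"delta_pos":[0,0,-2.2],"yaw":0},{"delta_pos":[0,0,0],"yaw":0},{"delta_pos":[0,0,0],"yaw":0},{"delta_pos":[0,0,0],"yaw":0}]'
```

```text
clock: 11.52
eef_pos: [446.1, 265.9, 86.7]
tool_rot: [3.141, 0.002, 3.004]
force: [-0.1, -0.6, 0.5]
width: 0.0
gripper_force: 0.0
```

```bash
python3 -m handwheel '[{"delta_pos":[0,0.2,-0.8],"yaw":0},{"delta_pos":[0,0,-0.7],"yaw":0},{"delta_pos":[0,0,-0.4],"yaw":0},{"delta_pos":[0,0,-0.3],"yaw":0},{"delta_pos":[0,0,-0.3],"yaw":0},{"delta_pos":[0,0,-0.3],"yaw":0},{"delta_pos":[0,0,0],"yaw":0},{"delta_pos":[0,0,0],"yaw":0},{"delta_pos":[0,0,0],"yaw":0}]'
```

```text
clock: 12.27
eef_pos: [445.5, 269.1, 60.6]
tool_rot: [3.139, 0.002, 3.006]
force: [-4.5, -2.1, 33.1]
width: 0.3
gripper_force: 16.5
```

Reading 33 N against a 5 N spring means the button is on its stop. Releasing.

```bash
python3 -m handwheel '[{"delta_pos":[0,0,1],"yaw":0},{"delta_pos":[0,0,2],"yaw":0},{"delta_pos":[0,0,3],"yaw":0},{"delta_pos":[0,0,3],"yaw":0},{"delta_pos":[0,0,3],"yaw":0},{"delta_pos":[-2,3,0],"yaw":0},{"delta_pos":[-2,3,0],"yaw":0},{"delta_pos":[-2,3,0],"yaw":0},{"delta_pos":[0,0,0],"yaw":0},{"delta_pos":[0,0,0],"yaw":0}]'
python3 chk.py
python3 - <<'E'
from head import *
for n in("scene","top"):
    p=get_image(n);P,g=cloud(p)
    for c,z,r in(((444,269),(55,90),15),((520.6,46.4),(85,112),15),((628,190.5),(100,115),25),((589,-118),(100,115),25)):
        m=(np.hypot(P[:,0]-c[0],P[:,1]-c[1])<r)&(P[:,2]>z[0])&(P[:,2]<z[1]); print(n,c,m.sum(),P[m].mean(0).round(1) if m.any() else "")
    if n=="scene": save(p,"end.png",s=1.25)
E
```

```text
clock: 13.1
eef_pos: [382.6, 360.3, 177.0]
tool_rot: [-3.142, -0.001, 3.011]
force: [0.7, 0.2, -0.1]
width: 0.1
gripper_force: 0.0
scene disc pts [527.5  46.3 193.3] n [-0.041  0.002  0.999] 1071 [475.  -7. 190.] [567. 102. 196.] mid [521.1  47.6 193.1] sw 3.084 tilt 0.042
 can top 216 [519.6  44.6 230.2] -> axis pt [521.4  44.5 186.2]
top disc pts [516.9  44.8 192.2] n [-0.051  0.008  0.999] 901 [470.  -5. 188.] [564. 103. 197.] mid [517.   49.1 192.3] sw 2.987 tilt 0.051
 can top 159 [515.   44.1 229.7] -> axis pt [517.2  43.8 185.8]
scene (444, 269) 103 [443.9 268.9  69.3]
scene (520.6, 46.4) 18 [519.1  47.6  98.9]
scene (628, 190.5) 251 [629.6 190.8 107.8]
scene (589, -118) 206 [ 589.  -117.8  107.1]
top (444, 269) 85 [444.  268.9  68.5]
top (520.6, 46.4) 0 
top (628, 190.5) 133 [626.6 190.2 106.9]
top (589, -118) 132 [ 585.5 -118.7  107.2]
```

View pics/end.png

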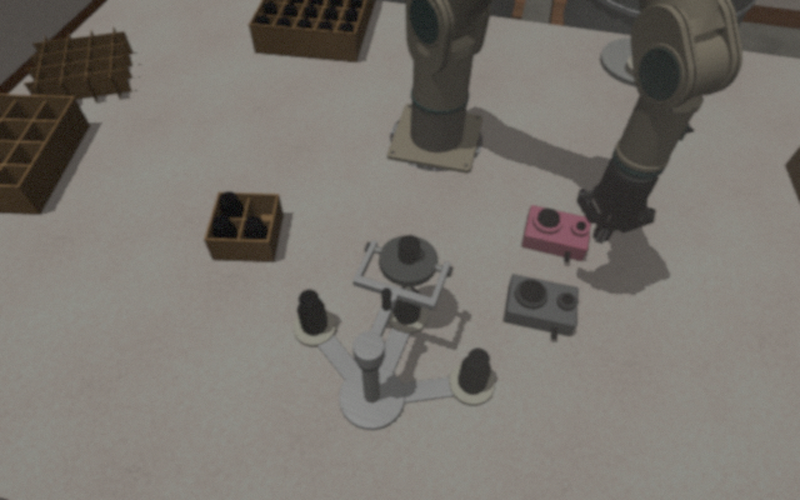

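The head (410,260) sits level over the middle bottle. All three bottles are standing, the button is up (about 69 mm measured, against 60.6 pressed), and the arm is clear.

```bash
python3 -c "
from cell import ctrl
print(ctrl.finish_job())"
```

```text
the job is handed in; nothing more can be done
None
```

The job is handed in; no verdict came back. By my last measurements the camera head is within about 5 mm of the uncapped middle bottle's axis and 0.05 rad from level. The large button was pressed to its stop and came back up, and the bottles and small button were left alone.

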